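# Knock a jammed bush out of its housing

## Robot

A 6-joint arm with a two-finger parallel gripper is mounted at the origin on a cart in front of the work surface, level with it; the furniture and walls round the work are solid. World frame = base frame: x ahead of the robot, y to its left, z up, the work surface at z = 0. Lengths are in mm, angles in rad, forces in N, time in s.
With the tool pointing down it reaches from about 350 to 800 mm from the base axis. Payload 7.3 kg.
Tool frame: the origin (TCP) lies between the finger pads; the fingertips stand ahead of it and the grasp point (between the pads) lies 3 mm ahead of it (env.tcp_to_tips is the z of the fingertips in the tool frame, in mm); z points along the fingers, y is the line along which they close (so a half turn about z gives the same grasp; the last joint's range is limited). The gripper opens to 85 mm and grips with 20 to 120 N. Pads are 22 mm wide; open, the fingers measure 114 mm over their backs; the gripper's body (76 mm by 85 mm) begins 54 mm behind the grasp point. The pads swing forward as they close: fully open they stand 13 mm farther back than shut.
Start: joints at [-0.146, 0.342, 1.524, -0, 1.275, -0.146], TCP at [525.017, 0.02, 253.322] pointing down, gripper open.
Joint ranges: [-2.53, 2.53], [-0.77, 2.02], [0.04, 2.7], [-1, 4.14], [0.28, 2.66], [-3.11, 3.11]. Speed limits (rad/s): [2.57, 2.57, 3.14, 3.14, 3.14, 3.14].

## Interface

Orientations are given as a rotation vector (axis times angle).
In Python, from plant import monitor, vision, order, env gives the robot as it stands.
- The arm moves only by the tool arm_command, never from a script. Its argument "targets" is a list of rows, each an object with "dp": the shift along the tool's x, y, z in cm, a list of three; "turn": the turn, a rotation vector about the tool's x, y, z in rad, a list of three; "jaw": the opening, from 0 (shut) to 1 (fully open). In form: [{"dp": [tx, ty, tz], "turn": [ax, ay, az], "jaw": jaw}, ...]. A call has 1 to 12 rows; each row shifts and turns the commanded pose from where the row before left it, along the tool's axes as they then stand; what a row does not reach is not made up. A row lasts 1/12 s, in which the tool goes at most 41.7 mm and 7.16 degrees, less where a joint would pass 70% of its speed; a pose out of reach is approached as far as the arm can. A call is refused whole if a number of a shift passes 4.17 or a number of a turn 0.125, either way. A call with a gripper value outside its range is refused whole. The fingers move at their own pace and stop on an object; "newtons" is the grip in N (left out, the last holds). Time passes only in rows, so rows that do not move let the fingers close. It gives the time, the measured TCP pose, the force, the opening and the grip force at its end, in the units of the state.
- monitor.read_state(): the state, without advancing time (a new reading comes with each control period).
- vision.capture(name): name is "scene" or "side" or "wrist"; returns the picture (400x640x3 uint8, red, green, blue); there is no depth.
- vision.calibration(name): a dict with "vfov" (degrees; the focal length in pixels is half the picture's height over the tangent of half this angle, whatever the lens; pixels are square), "cx", "cy" (the principal point, pixels), "xyz" and "orientation" of the camera in the world. Camera axes: x right, y down, z forward; pixel columns grow to the right and rows downward; lengths in mm; the calibration is good to about 2 mm. The wrist camera is an equidistant fisheye: a pixel r from the principal point sees the ray r / f radians off the axis. A picture is of the moment at which its call begins: read the wrist's pose just before it. calibration takes no time and is no camera call; for the wrist camera it gives the pose at the moment of the call.
- order.hand_in(): hands the job in; it is judged then, once.
The state is a dict: "time": time; "joint_positions": joint angles; "joint_vel": joint speeds; "tau": joint torques, N m; "position": TCP position; "eef_rot": TCP orientation; "contact_force": force on the tool from outside, world axes, zero at the start; "ft_torque": the same for the moment, N m; "width": finger opening in mm; "gripper_force": force on a finger pad.
Only numpy, scipy, OpenCV 4.12 (cv2) and the standard library are available. Lean on these libraries where they do the work, as an engineer would, in place of code of your own. Each camera call takes 0.05 s, during which the arm holds its last target. There are 200 camera calls.

## Task

A steel bush is jammed inside the bolted-down bearing housing, too deep to get hold of. Take the drift, reach through the access hole in the back of the housing and push the bush part-way out of the mouth, then lay the drift down flat on the bench. Draw the bush the rest of the way out with the gripper, without ever dropping it, and leave it lying in the groove of the vee block, about centred; do not disturb the flanged sleeve or the tape measure.

Things in the scene. Friction and masses are not known exactly. Their poses are not given: they have to be found in the camera images.
- housing: Grey bearing housing, bolted down: level barrel, diameter 64, length 116 mm, on a foot plate 130 (x) x 90 (y) x 12 mm. Origin: centre of the foot's underside, z up. Barrel axis parallel to y, 80 mm above the bench; a screw cap on top reaches 117 mm. Open mouth (bore 41 mm, 106 mm deep) at the -y end; the +y end is a wall 10 mm thick with a central access hole 20 mm in diameter.
- housing_mouth (a point): Centre of the open mouth, on the barrel's axis at the -y end face; axes as the housing's.
- housing_back (a point): Centre of the access hole, on the barrel's axis at the +y end face; axes as the housing's.
- bush_mid (a point): Centre of the jammed steel bush: cylinder 38 x 100 mm, about 0.3 kg, axis along y, flat blind back end at +y (push here), hollow end at -y, at the start 1 to 6 mm inside the mouth, 1.5 mm below the barrel's axis. A sprung pad 40 mm behind the mouth presses on it: it takes 11 to 18 N to slide either way and stays where left. It tips out if pushed more than half-way.
- drift_grip (a point): Centre of the grip of the drift, a steel knock-out bar of 0.25 kg lying on the bench: square grip 26 x 26 mm, 80 mm long along its y axis (z up, 13 mm above the bench), with a round shank 14 mm in diameter and 100 mm long projecting from the grip's -y end.
- drift_tip (a point): Centre of the flat tip of the drift's shank, 140 mm from the grip's centre along its -y axis; axes as the drift's.
- vee: Loose steel vee block 55 mm (x) x 60 mm (y) x 45 mm (z), 0.82 kg. Origin at the centre of its underside, z up. The vee groove runs along its x axis in the top. The bush lying in the groove has its axis 51 mm above the bench and overhangs both ends of the block.
- sleeve: Bystander: dark flanged turned sleeve, 41 mm in diameter, 77 mm high, standing; origin at the centre of its underside.
- tape: Bystander: yellow tape measure 34 x 74 x 64 mm, standing; origin at the centre of its underside.
Mind the look-alikes: they are no part of the job. There is more than one size of the vee; the one meant has the size given above.

How it is judged (in metres and radians):
On the way, in this order (a step that is already met when the one before it is completed fails the run):
1. the drift pushes the bush from behind until it stands at least 15 mm out of the mouth (y of bush_mid in the frame of housing_mouth below 0.035 m and y of drift_tip in the frame of housing_back below -0.01 m and contact force between the fingers and bush below 0.2 N), for 0.05 s.
2. the drift lies on the bench, let go, while the bush still sits in the housing (height (world z) of drift_grip below 0.025 m and contact force between the fingers and drift below 0.2 N and y of bush_mid in the frame of housing_mouth above -0.015 m and height (world z) of bush_mid above 0.065 m), for 0.1 s.
At the end, for the whole second after the job is handed in: The bush lies at rest in the vee block's groove: centred to 20 mm along it and 6 mm across it, its centre under 60 mm above the block's underside, parallel to the groove to 0.12 rad; the block stands level; the drift lies flat on the bench (grip centre under 25 mm, tip under 35 mm high) (x of bush_mid in the frame of vee between -0.02 and 0.02 m and y of bush_mid in the frame of vee between -0.006 and 0.006 m and z of bush_mid in the frame of vee below 0.06 m and angle between the y axis of bush_mid and the x axis of vee, either way round below 0.12 rad and angle between vee's own z axis and vertical below 0.1 rad and linear speed of bush below 0.02 m/s and height (world z) of drift_grip below 0.025 m and height (world z) of drift_tip below 0.035 m); the robot touches nothing.
It fails at once if the bush is dropped on the bench (height (world z) of bush_mid below 0.035 m).
It fails at once if the flanged sleeve or the tape measure is moved more than 30 mm (distance of any of sleeve, tape from where it was at the start of the episode above 0.03 m).
It also fails if it takes over 61 s, if anything falls off the work surface, if the arm or the gripper's body presses on something with over 40 N, if the wrist force passes 120 N, or if a joint passes its speed limit or range.

## Working session

There is one attempt and no reset: what is moved stays moved. The work goes in short steps, Python scripts to look and compute and a tool call to move; the robot and the scene stay as the last step left them, time stands still between calls to the robot, and variables do not carry over. Pictures are saved under pics/ and viewed, at most 10 in all, crops included, and the job is handed in when it is done.

Besides the shell and the picture viewer there is one more tool, called after "Request:" as name(argument=value, ...), one argument or row to a line, values as JSON. arm_command: Moves the arm, as the interface text tells. Its arguments: {"type":"object","properties":{"targets":{"type":"array","items":{"type":"object","properties":{"dp":{"type":"array","items":{"type":"number"}},"turn":{"type":"array","items":{"type":"number"}},"jaw":{"type":"number"}}}},"newtons":{"type":"number"}},"required":["targets"]}

```bash
mkdir -p pics; ls
python3 - <<'E'
from plant import monitor, vision, order, env
import cv2,numpy as np
for n in("scene","side"):
    im=vision.capture(n); cv2.imwrite(f"pics/{n}0.png",im[:,:,::-1]); print(n,vision.calibration(n))
print(vision.calibration("wrist"));print(monitor.read_state(),env.tcp_to_tips)
E
```

```text
pics
scene {'vfov': 50.307239885726176, 'cx': 319.7893827631706, 'cy': 195.79011005857578, 'xyz': array([ 122.60322339, -953.03020337,  716.70773672]), 'orientation': array([-2.07284488,  0.51369098, -0.2557641 ])}
side {'vfov': 50.13728173100351, 'cx': 317.29135593666103, 'cy': 198.33995368143323, 'xyz': array([512.60655006, 982.73527547, 939.33497973]), 'orientation': array([-0.02387851,  2.82109124, -1.31127181])}
{'vfov': 65.70646984690485, 'cx': 318.04082021342697, 'cy': 194.96149447036382, 'xyz': array([524.85955345,  67.58914584, 374.41531343]), 'orientation': array([ 2.86727435e+00, -4.22960360e-04, -1.42024947e-04])}
{'time': 0.1, 'joint_positions': array([-1.45997101e-01,  3.42671679e-01,  1.52487415e+00,  2.81011057e-05,
        1.27537444e+00, -1.46037405e-01]), 'joint_vel': array([ 0.00028571, -0.00297672, -0.00156072,  0.00118799, -0.00076372,
       -0.00077252]), 'tau': array([ 1.46845858e-03, -4.34446299e+01, -2.46491075e+01, -2.49143095e-04,
        4.66253536e-03,  6.72989302e-06]), 'position': array([5.24702886e+02, 7.53903663e-02, 2.52702278e+02]), 'eef_rot': array([-2.22064099e+00, -2.22071229e+00,  1.21006369e-03]), 'contact_force': array([0.52733596, 0.64306135, 0.01457157]), 'ft_torque': array([ 0.02486359, -0.00447147,  0.00795691]), 'gripper_force': 0.0, 'width': 85.36629348662932} 22.0
```

View pics/scene0.png

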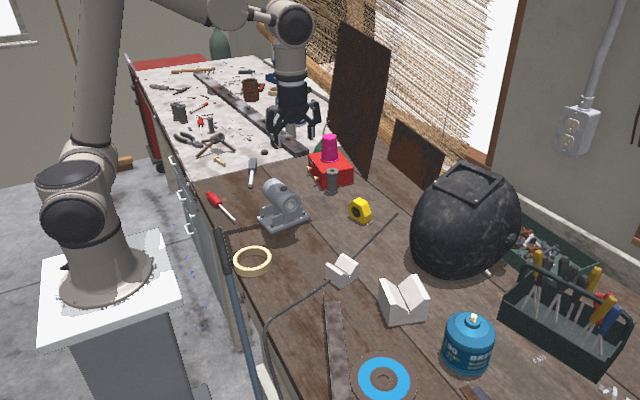

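View pics/side0.png

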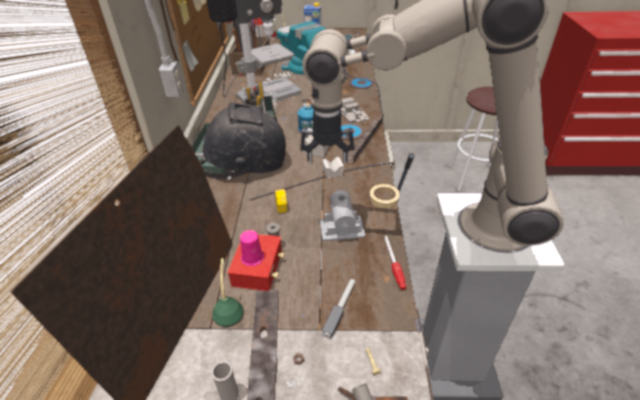

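The scene picture shows the housing at about (285,205), the drift candidate at (252,172), and vees at (342,270) and (403,300). The tape is at (360,210), and the sleeve is probably at (332,180). I'll enlarge both views.

```bash
cat > h.py <<'E'
import numpy as np,cv2
from scipy.spatial.transform import Rotation as R
from plant import monitor, vision, order, env
def ray(n,u,v,c=None):
    c=c or vision.calibration(n); f=200/np.tan(np.radians(c['vfov']/2)); d=np.array([(u-c['cx'])/f,(v-c['cy'])/f,1.])
    if n=='wrist':
        r=np.hypot(d[0],d[1]); d=np.array([d[0]/r*np.sin(r),d[1]/r*np.sin(r),np.cos(r)])
    return np.array(c['xyz']),R.from_rotvec(c['orientation']).apply(d)
def onz(n,u,v,z,c=None):
    o,d=ray(n,u,v,c); return (o+d*(z-o[2])/d[2]).round(1)
def proj(n,P,c=None):
    c=c or vision.calibration(n); f=200/np.tan(np.radians(c['vfov']/2))
    p=R.from_rotvec(c['orientation']).inv().apply(np.atleast_2d(P)-c['xyz'])
    if n=='wrist':
        h=np.hypot(p[:,0],p[:,1]); k=np.arctan2(h,p[:,2])/np.maximum(h,1e-9)
    else: k=1/p[:,2]
    return np.c_[c['cx']+f*k*p[:,0],c['cy']+f*k*p[:,1]].round(1)
def crop(src,dst,x0,y0,x1,y1,s):
    im=cv2.imread(src)[y0:y1,x0:x1]; im=cv2.resize(im,None,fx=s,fy=s,interpolation=cv2.INTER_CUBIC)
    for x in range((x0//20+1)*20,x1,20): cv2.putText(im,str(x),((x-x0)*s,10),0,.35,(0,255,0)); cv2.line(im,((x-x0)*s,12),((x-x0)*s,18),(0,255,0))
    for y in range((y0//20+1)*20,y1,20): cv2.putText(im,str(y),(0,(y-y0)*s),0,.35,(0,255,0)); cv2.line(im,(22,(y-y0)*s),(28,(y-y0)*s),(0,255,0))
    cv2.imwrite(dst,im)
E
python3 - <<'E'
from h import *
crop('pics/scene0.png','pics/s1.png',200,145,440,330,3)
crop('pics/side0.png','pics/d1.png',215,140,415,340,3)
E
```

```text
(no output)
```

View pics/s1.png

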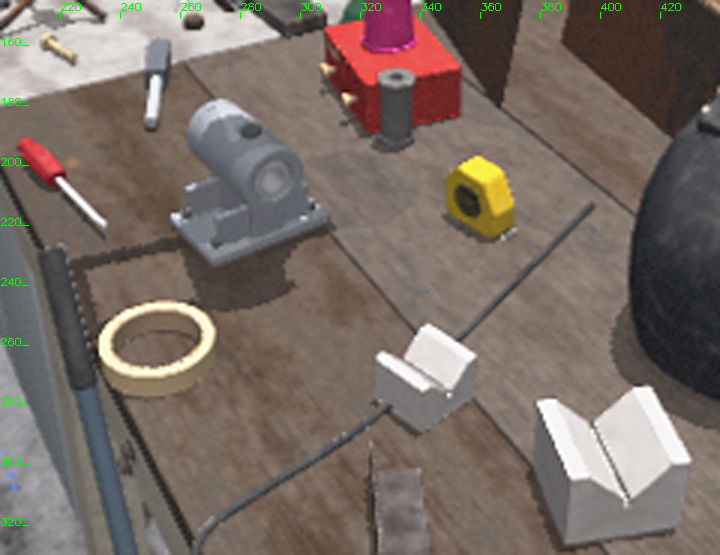

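View pics/d1.png

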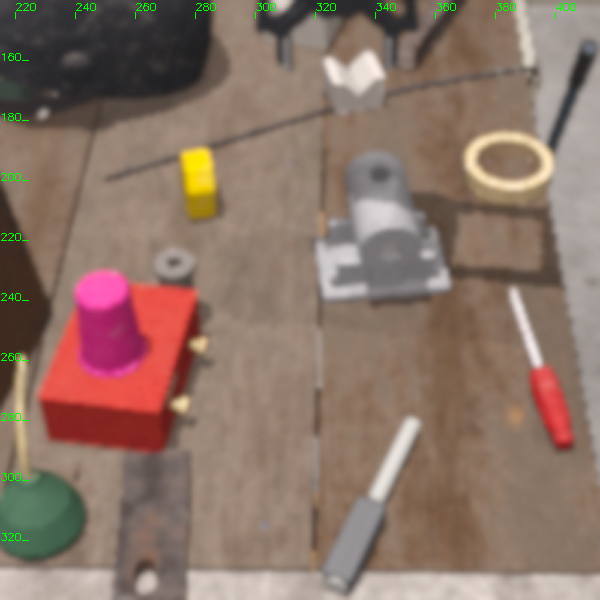

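Scene crop, full-picture pixels: mouth centre at (290.7,205.3). The drift runs from tip (250.7,187.3) to grip end (252.7,159). The foot's corners are near (257,217), (272,233) and (309,217). Next I'll work out positions.

Run:
```python
from h import *
S=lambda x,y:(200+x/3,145+y/3); D=lambda x,y:(215+x/3,140+y/3)
def p(l,n,uv,z): print(l,n,onz(n,*uv,z))
p('mouth','scene',S(272,181),80)
for c in [(172,217),(213,253),(328,213)]: p('foot','scene',S(*c),12)
for c in [(322,290),(450,282),(432,213),(316,240)]: p('foot','side',D(*c),12)
p('back','side',D(390,250),80)
p('tip','scene',S(152,127),7);p('junc','scene',S(156,76),13);p('end','scene',S(158,42),18)
p('tip','side',D(413,420),16);p('junc','side',D(375,497),18);p('end','side',D(338,580),13)
for c in [(425,432),(473,402),(380,397)]: p('smallvee','scene',S(*c),0)
for c in [(430,325),(475,355),(377,355),(425,395)]: p('smallveetop','scene',S(*c),45)
for c in [(565,545),(685,527),(535,470)]: p('bigvee','scene',S(*c),0)
p('sleeve','scene',S(393,143),0);p('tape','scene',S(485,230),0)
p('sleevetop','scene',S(396,77),77);p('tape','side',D(203,210),0)
```

```text
mouth scene [486.4 -36.   80. ]
foot scene [413.7  50.4  12. ]
foot scene [426.9 -24.4  12. ]
foot scene [549.9 -17.2  12. ]
foot side [541.6  63.9  12. ]
foot side [411.5  51.8  12. ]
foot side [424.8 -53.4  12. ]
foot side [549.3 -10.2  12. ]
back side [474.4  76.5  80. ]
tip scene [456.5 233.4   7. ]
junc scene [496.9 333.   13. ]
end scene [525.7 406.   18. ]
tip side [455.8 233.1  16. ]
junc side [491.5 318.6  18. ]
end side [522.6 396.2  13. ]
smallvee scene [ 491.  -311.9    0. ]
smallvee scene [ 541.9 -300.7    0. ]
smallvee scene [ 478.6 -259.7    0. ]
smallveetop scene [ 532.3 -247.2   45. ]
smallveetop scene [ 545.1 -296.5   45. ]
smallveetop scene [ 476.8 -259.3   45. ]
smallveetop scene [ 487.5 -317.7   45. ]
bigvee scene [ 522.6 -456.9    0. ]
bigvee scene [ 607.7 -483.9    0. ]
bigvee scene [ 544.2 -386.6    0. ]
sleeve scene [676.8  84.6   0. ]
tape scene [ 677.5 -101.1    0. ]
sleevetop scene [683.4  88.7  77. ]
tape side [675.5 -71.    0. ]
```

Run:
```python
from h import *
im=vision.capture('wrist'); cv2.imwrite('pics/w1.png',im[:,:,::-1])
```

```text
(no output)
```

View pics/w1.png

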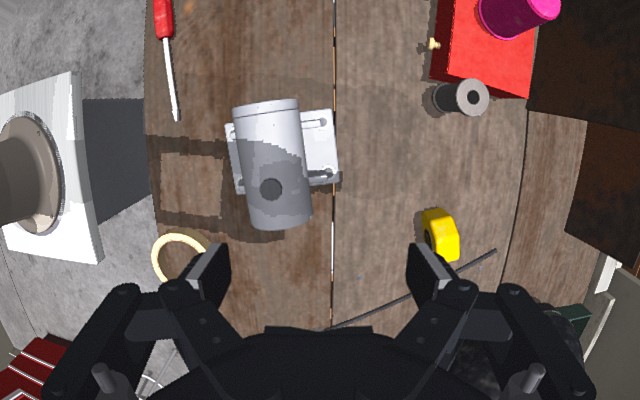

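The wrist view shows the housing clearly. The foot's top corners are (334,110), (340,182), (225,124) and (237,194). The barrel's outline ends at (234,109), (297,101), (250,225) and (312,215). I'll fit the housing's pose to these.

```bash
cat >> h.py <<'E'
def tw(p,P):
    c,s=np.cos(p[2]),np.sin(p[2]); P=np.asarray(P,float)
    return np.c_[p[0]+c*P[:,0]-s*P[:,1],p[1]+s*P[:,0]+c*P[:,1],P[:,2]]
E
python3 - <<'E'
from h import *
from scipy.optimize import least_squares
c=vision.calibration('wrist')
P=[(65,45,12),(65,-45,12),(-65,45,12),(-65,-45,12),(-32,58,80),(32,58,80),(-32,-58,80),(32,-58,80)]
uv=np.array([(334,110),(340,182),(225,124),(237,194),(234,109),(297,101),(250,225),(312,215)])
f=lambda p:(proj('wrist',tw(p,P),c)-uv).ravel()
r=least_squares(f,[482,20,.1],diff_step=1e-3,loss='soft_l1');print(r.x,f(r.x).round(1))
print('cap',onz('wrist',271,188,117,c), tw(r.x,[(0,-58,80),(0,58,80),(0,-18,117)]))
print(proj('scene',tw(r.x,[(0,-58,80)]+P[:4])),proj('side',tw(r.x,[(0,58,80)]+P[:4])))
print('sleeve',onz('wrist',472,97,77,c),'tape',onz('wrist',442,238,64,c))
E
```

```text
[4.81792707e+02 1.65675391e+01 9.78217236e-02] [-1.1  0.  -0.5  2.9 -0.8 -1.  -2.   1.1  0.1 -0.6  2.9 -1.2  0.9 -3.
  0.5  1.6]
cap [484.2   1.4 117. ] [[487.45732313 -41.15517855  80.        ]
 [476.12809179  74.29025669  80.        ]
 [483.55069163  -1.34640778 117.        ]]
[[291.8 206.1]
 [295.  203. ]
 [310.3 216.7]
 [256.5 216.6]
 [270.5 231.8]] [[344.4 222.8]
 [322.1 237.6]
 [319.9 217.5]
 [364.7 234.8]
 [360.3 214.9]]
sleeve [683.3  88.4  77. ] tape [668.3 -71.6  64. ]
```

Request:
arm_command(
  targets=[
    {"dp": [3.6,-0.55,0.4],"jaw": 1},
    {"dp": [3.6,-0.55,0.4],"jaw": 1},
    {"dp": [3.6,-0.55,0.4],"jaw": 1},
    {"dp": [3.6,-0.55,0.4],"jaw": 1},
    {"dp": [3.6,-0.55,0.4],"jaw": 1},
    {"dp": [3.6,-0.55,0.4],"jaw": 1},
    {"dp": [3.6,-0.55,0.4],"jaw": 1},
    {"dp": [3.6,-0.55,0.4],"turn": [0,0,0.087],"jaw": 1},
    {"turn": [0,0,0.1],"jaw": 1,"dp": [0,0,0]},
    {"turn": [0,0,0.1],"jaw": 1,"dp": [0,0,0]},
    {"turn": [0,0,0.1],"jaw": 1,"dp": [0,0,0]},
    {"turn": [0,0,0],"jaw": 1,"dp": [0,0,0]},
  ],
)

```text
$.targets[0]: bad value
```

Run:
```python
from h import *
s=monitor.read_state();print(s['position'],s['eef_rot'],s['time']);c=vision.calibration('wrist');print(c)
im=vision.capture('wrist'); cv2.imwrite('pics/w2.png',im[:,:,::-1])
```

```text
[5.24728276e+02 7.33741031e-02 2.52794502e+02] [-2.22079702e+00 -2.22079474e+00  1.07148108e-03] 0.15
{'vfov': 65.70646984690485, 'cx': 318.04082021342697, 'cy': 194.96149447036382, 'xyz': array([524.89047801,  67.58462312, 374.50654672]), 'orientation': array([ 2.86724156e+00, -4.67749205e-04,  1.78526565e-04])}
```

View pics/w2.png

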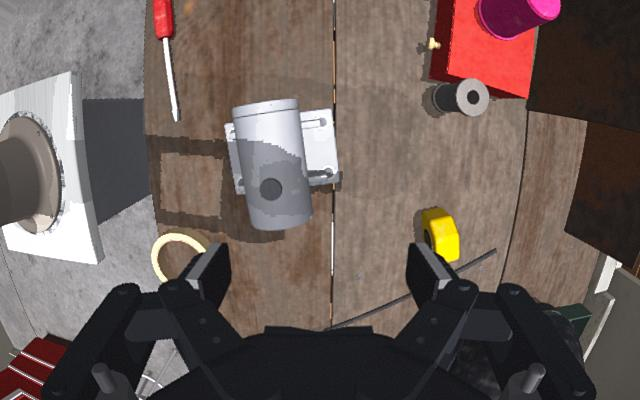

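The call was refused because every row needs a turn, so the picture is unchanged. I'm resending it.

Request:
arm_command(
  targets=[
    {"dp": [3.6,-0.55,0.4],"turn": [0,0,0],"jaw": 1},
    {"dp": [3.6,-0.55,0.4],"turn": [0,0,0],"jaw": 1},
    {"dp": [3.6,-0.55,0.4],"turn": [0,0,0],"jaw": 1},
    {"dp": [3.6,-0.55,0.4],"turn": [0,0,0],"jaw": 1},
    {"dp": [3.6,-0.55,0.4],"turn": [0,0,0],"jaw": 1},
    {"dp": [3.6,-0.55,0.4],"turn": [0,0,0],"jaw": 1},
    {"dp": [3.6,-0.55,0.4],"turn": [0,0,0],"jaw": 1},
    {"dp": [3.6,-0.55,0.4],"turn": [0,0,0.087],"jaw": 1},
    {"turn": [0,0,0.1],"jaw": 1,"dp": [0,0,0]},
    {"turn": [0,0,0.1],"jaw": 1,"dp": [0,0,0]},
    {"turn": [0,0,0.1],"jaw": 1,"dp": [0,0,0]},
    {"turn": [0,0,0],"jaw": 1,"dp": [0,0,0]},
  ],
)

```text
time: 1.2
position: [480.7, 288.3, 221.0]
eef_rot: [2.609, 1.749, -0.001]
contact_force: [-0.2, 0.1, 0.3]
width: 85.5
gripper_force: 0.0
```

Run:
```python
from h import *
s=monitor.read_state();print(s['position'],s['eef_rot'],s['time'],R.from_rotvec(s['eef_rot']).as_matrix().round(3));c=vision.calibration('wrist')
im=vision.capture('wrist'); cv2.imwrite('pics/w2.png',im[:,:,::-1]); import pickle;pickle.dump(c,open('c2.pkl','wb'))
```

```text
[480.7442403  288.334543   220.97331277] [ 2.60948776e+00  1.74932391e+00 -9.45051185e-04] 1.2 [[ 0.38   0.925 -0.   ]
 [ 0.925 -0.38  -0.   ]
 [-0.001 -0.    -1.   ]]
```

View pics/w2.png

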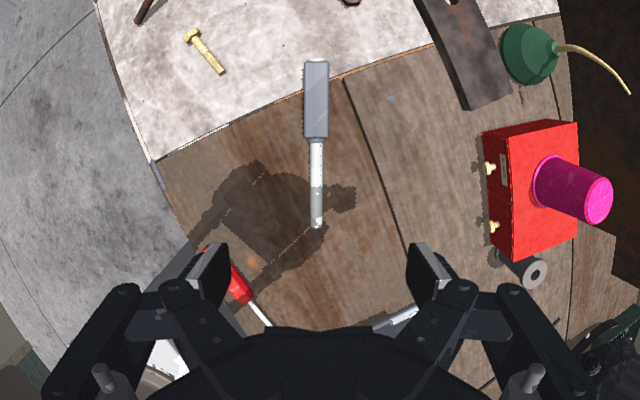

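The drift lies nearly straight in view. Its grip's top face has corners (305,62), (328,62), (304,137) and (327,137), and the shank tip is at (317,226).

Run:
```python
from h import *
import pickle;c=pickle.load(open('c2.pkl','rb'))
q=[onz('wrist',*u,26,c) for u in [(305,62),(328,62),(304,137),(327,137)]];t=onz('wrist',317,226,13,c);print(q,t)
g=sum(q)/4; d=(q[0]+q[1]-q[2]-q[3])[:2];print('grip',g,'len',np.linalg.norm(d)/2,'yaw',-np.arctan2(*d),'yaw tip',-np.arctan2(*(g-t)[:2]),np.linalg.norm((g-t)[:2]))
```

```text
[array([513.8, 401.4,  26. ]), array([535.2, 392.6,  26. ]), array([483.3, 330.5,  26. ]), array([505. , 321.6,  26. ])] [456.7 231.2  13. ]
grip [509.325 361.525  26.   ] len 77.16880846559702 yaw -0.4042111670265601 yaw tip -0.38377639022982873 140.54891052583793
```

Request:
arm_command(
  targets=[
    {"dp": [3.3,-0.1,2],"turn": [0,0,0],"jaw": 1},
    {"dp": [3.25,-0.06,3],"turn": [0,0,0],"jaw": 1},
    {"dp": [0,0,3.6],"turn": [0,0,0],"jaw": 1},
    {"dp": [0,0,3.6],"turn": [0,0,0],"jaw": 1},
    {"dp": [0,0,3.6],"turn": [0,0,0],"jaw": 1},
    {"dp": [0,0,2.8],"turn": [0,0,0],"jaw": 1},
    {"dp": [0,0,1],"turn": [0,0,0],"jaw": 1},
    {"dp": [0,0,0],"turn": [0,0,0],"jaw": 1},
  ],
)

```text
time: 1.92
position: [502.2, 346.5, 24.4]
eef_rot: [-2.605, -1.755, 0.009]
contact_force: [-0.2, -0.9, -0.3]
width: 85.4
gripper_force: 0.0
```

Request:
arm_command(
  targets=[
    {"dp": [0,0,0],"turn": [0,0,0],"jaw": 0},
    {"dp": [0,0,0],"turn": [0,0,0],"jaw": 0},
    {"dp": [0,0,0],"turn": [0,0,0],"jaw": 0},
    {"dp": [0,0,0],"turn": [0,0,0],"jaw": 0},
    {"dp": [0,0,0],"turn": [0,0,0],"jaw": 0},
    {"dp": [0,0,0],"turn": [0,0,0],"jaw": 0},
    {"dp": [0,0,0],"turn": [0,0,0],"jaw": 0},
    {"dp": [0,0,0],"turn": [0,0,0],"jaw": 0},
  ],
  newtons=90,
)

```text
time: 2.58
position: [504.2, 348.0, 28.8]
eef_rot: [2.607, 1.753, 0.004]
contact_force: [-1.3, -0.9, 7.1]
width: 24.0
gripper_force: 90.0
```

Request:
arm_command(
  targets=[
    {"dp": [0,0,-2.1],"turn": [0,0,0],"jaw": 0},
    {"dp": [0,0,-2.5],"turn": [0,0,0],"jaw": 0},
    {"dp": [0,0,-2.5],"turn": [0,0,-0.098],"jaw": 0},
    {"dp": [0,0,0],"turn": [0,0,-0.098],"jaw": 0},
    {"dp": [0,0,0],"turn": [0,0,-0.098],"jaw": 0},
    {"dp": [0,0,0],"turn": [0,0,-0.097],"jaw": 0},
    {"dp": [0,0,0],"turn": [0,0,-0.097],"jaw": 0},
    {"dp": [-2.5,-1.37,0],"turn": [0,0,0],"jaw": 0},
    {"dp": [-2.5,-1.37,0],"turn": [0,0,0],"jaw": 0},
    {"dp": [-2.5,-1.37,0],"turn": [0,0,0],"jaw": 0},
    {"dp": [-2.5,-1.37,0],"turn": [0,0,0],"jaw": 0},
    {"dp": [0,0,0],"turn": [0,0,0],"jaw": 0},
  ],
)

```text
time: 3.58
position: [456.1, 238.7, 97.6]
eef_rot: [-2.107, -2.328, 0.008]
contact_force: [-0.5, 0.9, -2.6]
width: 24.2
gripper_force: 89.3
```

Run:
```python
from h import *
import pickle
s=monitor.read_state();print(s['position'],s['time'],R.from_rotvec(s['eef_rot']).as_matrix().round(3))
cs={}
for n in('scene','side','wrist'):
    cs[n]=vision.calibration(n); cv2.imwrite(f'pics/{n}3.png',vision.capture(n)[:,:,::-1])
pickle.dump(cs,open('c3.pkl','wb'))
a=cv2.imread('pics/scene3.png')[120:250,200:360]; b=cv2.imread('pics/side3.png')[160:330,280:420]; w=cv2.imread('pics/wrist3.png')
crop('pics/scene3.png','pics/a.png',210,120,340,240,4)
crop('pics/side3.png','pics/b.png',300,180,400,300,4);A=cv2.imread('pics/a.png');B=cv2.imread('pics/b.png');B=B[:480]
m=np.hstack([A,B])[:, :1000];print(m.shape)
m=cv2.resize(m,None,fx=.86,fy=.86);cv2.imwrite('pics/m3.png',m)
```

```text
[456.11363036 238.71447274  97.63148031] 3.5833 [[-0.099  0.995 -0.005]
 [ 0.995  0.099 -0.003]
 [-0.002 -0.005 -1.   ]]
(480, 920, 3)
```

View pics/m3.png

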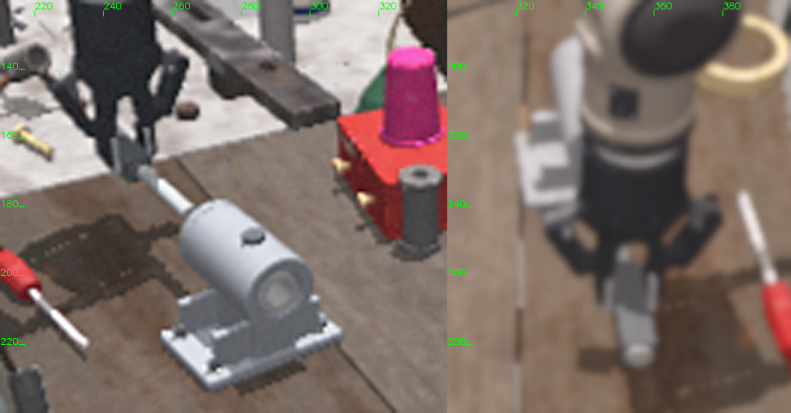

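The shank is level and heading for the back of the barrel, with its junction at (250.7,170). I'll check its line numerically in the scene and wrist views against the prediction.

```bash
cat > prof.py <<'E'
from h import *
def prof(src,n,c,A,B,w=14,k=6):
    """mean-gradient band edges, perpendicular offset (px) from predicted line A-B"""
    g=cv2.cvtColor(cv2.imread(src),cv2.COLOR_BGR2GRAY).astype(np.float32)
    for t in np.linspace(.1,.9,k):
        p=proj(n,[A+(B-A)*(t-.03),A+(B-A)*(t+.03)],c); m=p.mean(0); d=p[1]-p[0]; d/=np.linalg.norm(d); nrm=np.array([-d[1],d[0]])
        o=np.arange(-w,w+1); q=(m+o[:,None]*nrm).astype(np.float32)
        v=cv2.remap(g,q[None,:,0],q[None,:,1],cv2.INTER_LINEAR)[0]
        print(round(t,2),m.round(1),nrm.round(2),' '.join(f'{x:.0f}' for x in v))
E
python3 - <<'E'
from prof import *
import pickle
cs=pickle.load(open('c3.pkl','rb'));s=monitor.read_state();M=R.from_rotvec(s['eef_rot']).as_matrix();T=s['position']
J=T+M@[-27,0,15.8];P=T+M@[-126,0,15.8];print(J,P)
for n in('scene','wrist'):
    f=200/np.tan(np.radians(cs[n]['vfov']/2)); print(n,'px per mm',f/np.linalg.norm(J-cs[n]['xyz']),'tip',proj(n,[P],cs[n]),'J',proj(n,[J],cs[n])); prof(f'pics/{n}3.png',n,cs[n],J,P)
E
```

```text
[462.38069798 215.78293165  82.67889869] [472.29803628 117.2809294   82.63469565]
scene px per mm 0.3103371826106558 tip [[265.8 181.5]] J [[251.7 168.8]]
0.1 [253. 170.] [-0.66  0.75] 191 185 179 179 178 176 182 195 175 135 100 104 125 152 146 135 118 107 110 109 108 106 103 97 94 87 85 87 90
0.26 [255.2 172. ] [-0.71  0.71] 202 194 163 136 125 106 88 99 101 101 93 89 98 147 170 150 126 97 97 102 104 105 104 103 99 94 91 91 85
0.42 [257.4 174. ] [-0.71  0.71] 121 123 119 119 122 114 83 89 97 101 101 97 126 223 243 220 165 106 99 105 105 105 102 102 104 104 99 95 89
0.58 [259.7 176. ] [-0.66  0.75] 121 121 119 120 122 119 96 86 96 99 100 96 132 228 244 225 166 109 96 102 103 102 102 105 103 101 97 95 78
0.74 [262.  178.1] [-0.66  0.75] 118 119 116 117 121 121 103 85 95 98 97 92 131 213 242 224 168 108 94 98 98 98 100 87 79 65 59 56 58
0.9 [264.3 180.2] [-0.71  0.71] 129 128 127 124 117 114 114 88 85 96 96 94 134 176 168 144 132 109 97 97 81 61 60 59 58 59 78 76 89
wrist px per mm 1.8608834180251792 tip [[319.1 404.6]] J [[319.2 295.4]]
0.1 [319.2 310. ] [-1.  0.] 111 106 115 128 95 83 83 85 86 86 85 87 87 89 91 91 91 89 90 87 88 88 90 89 89 92 96 97 89
0.26 [319.2 331.6] [-1.  0.] 31 31 33 31 30 29 31 32 40 52 65 70 87 79 73 98 106 77 58 55 44 37 35 33 32 32 32 34 32
0.42 [319.2 350.8] [-1.  0.] 33 33 34 33 32 33 33 33 32 32 33 34 32 34 31 33 31 32 34 33 33 33 32 33 34 31 30 29 32
0.58 [319.2 367.9] [-1.  0.] 30 29 31 33 32 31 33 30 33 33 30 33 34 32 30 30 32 31 31 33 35 34 33 33 31 35 33 34 35
0.74 [319.1 383.1] [-1.  0.] 32 31 33 32 34 33 34 29 31 30 34 31 32 32 31 33 33 30 32 30 28 31 31 30 35 30 34 32 31
0.9 [319.1 396.8] [-1.  0.] 34 32 33 31 33 35 32 33 32 34 30 32 34 30 31 32 34 33 31 31 30 33 30 33 31 32 31 33 31
```

Run:
```python
from prof import *
import pickle
cs=pickle.load(open('c3.pkl','rb'));H=[481.8,16.6,.098]
A,B=tw(H,[(0,58,80),(0,-58,80)])
c=cs['scene'];prof('pics/scene3.png','scene',c,A,B,w=17)
# exact predicted silhouette offsets of the barrel cylinder
th=np.linspace(0,2*np.pi,180)
for t in np.linspace(.1,.9,6):
    y=58-116*t; p=proj('scene',tw(H,[(0,y+3,80),(0,y-3,80)]),c); m=p.mean(0);d=p[1]-p[0];d/=np.linalg.norm(d);n=np.array([-d[1],d[0]])
    # silhouette: max/min perpendicular offset over circle points
    q=(proj('scene',tw(H,np.c_[32*np.cos(th),0*th+y,80+32*np.sin(th)]),c)-m)@n; print(round(t,2),q.min().round(1)+17,q.max().round(1)+17)
crop('pics/scene3.png','pics/m4.png',245,165,325,240,9)
im=cv2.imread('pics/m4.png')
for L in ([(0,58,80),(0,-58,80)],np.c_[32*np.cos(th),0*th-58,80+32*np.sin(th)],np.c_[20.5*np.cos(th),0*th-58,80+20.5*np.sin(th)],np.c_[32*np.cos(th),0*th+58,80+32*np.sin(th)],[(-65,-45,12),(65,-45,12),(65,45,12),(-65,45,12),(-65,-45,12)]):
    p=((proj('scene',tw(H,L),c)-[245,165]+.5)*9).astype(int); cv2.polylines(im,[p],False,(0,0,255),1)
cv2.imwrite('pics/m4.png',im)
```

```text
0.1 [274.2 190. ] [-0.67  0.74] 112 116 119 114 111 111 143 200 222 223 223 223 221 219 216 212 207 200 190 181 172 160 147 131 117 106 96 88 88 100 104 104 107 103 92
0.26 [277.2 192.8] [-0.71  0.71] 121 124 120 113 113 124 168 178 157 139 142 121 104 143 201 214 208 200 192 183 173 161 148 134 120 106 95 88 89 100 106 105 108 109 106
0.42 [280.2 195.5] [-0.64  0.77] 118 118 117 119 115 123 171 161 84 91 84 185 205 219 216 211 207 201 191 182 174 162 150 138 123 108 97 88 87 98 99 99 98 99 98
0.58 [283.3 198.4] [-0.68  0.74] 125 122 118 117 118 137 186 216 219 221 224 222 221 221 217 214 210 205 195 185 176 163 151 139 124 110 95 89 86 90 93 92 94 96 100
0.74 [286.5 201.2] [-0.68  0.74] 125 126 128 125 123 151 202 216 177 139 110 99 95 97 98 107 105 105 106 101 98 99 102 105 108 108 99 89 86 89 92 90 91 91 87
0.9 [289.7 204.2] [-0.68  0.74] 120 118 122 123 128 133 118 99 96 94 99 113 111 105 111 125 134 140 146 142 134 120 115 107 98 100 100 99 96 111 127 116 107 105 100
0.1 6.0 28.0
0.26 5.9 28.1
0.42 5.800000000000001 28.3
0.58 5.6 28.4
0.74 5.5 28.6
0.9 5.4 28.7
```

View pics/m4.png

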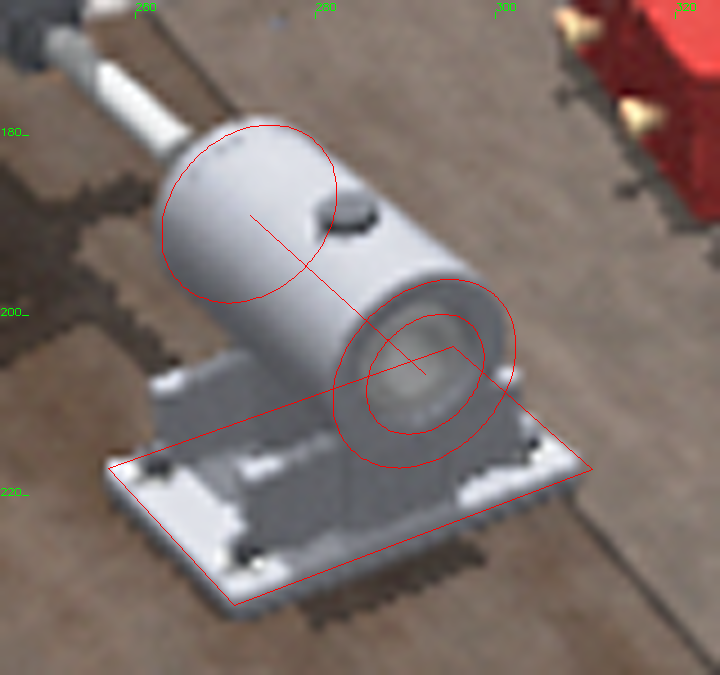

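The overlay shows the sideways fit is good to under 1 mm. The real housing sits about 4 mm further towards +y than my fit. Next I align the drift.

Request:
arm_command(
  targets=[
    {"dp": [-1.0,0.2,0.13],"turn": [0,0,0],"jaw": 0},
    {"dp": [-1.0,0.19,0.13],"turn": [0,0,0],"jaw": 0},
    {"dp": [-0.8,0,0],"turn": [0,0,0],"jaw": 0},
    {"dp": [0,0,0],"turn": [0,0,0],"jaw": 0},
    {"dp": [0,0,0],"turn": [0,0,0],"jaw": 0},
  ],
)

```text
time: 4.15
position: [466.1, 214.5, 95.3]
eef_rot: [-2.108, -2.329, 0.0]
contact_force: [-0.9, 0.0, -1.7]
width: 24.0
gripper_force: 89.2
```

```bash
cat > st.py <<'E'
from h import *
s=monitor.read_state();M=R.from_rotvec(s['eef_rot']).as_matrix();T=s['position']
H=[481.8,19,.098]; c,sn=np.cos(H[2]),np.sin(H[2])
def loc(P): d=P[:2]-H[:2]; return np.array([c*d[0]+sn*d[1],-sn*d[0]+c*d[1],P[2]]).round(1)
print('t',s['time'],'T',T.round(1),'F',s['contact_force'].round(1),'w',s['width'])
print('toolx',M[:,0].round(3),'tip local',loc(T+M@[-126,0,15.8]),'J local',loc(T+M@[-27,0,15.8]),'tcp local',loc(T))
E
python3 st.py
```

```text
t 4.15 T [466.1 214.5  95.3] F [-0.9  0.  -1.7] w 24.016603653254784
toolx [-0.1    0.995 -0.   ] tip local [ 3.7 70.1 79.5] J local [  3.5 169.1  79.5] tcp local [  3.5 196.1  95.3]
```

Request:
arm_command(
  targets=[
    {"dp": [0,-0.35,-0.05],"turn": [0,0,0.001],"jaw": 0},
    {"dp": [0,0,0],"turn": [0,0,0],"jaw": 0},
    {"dp": [0,0,0],"turn": [0,0,0],"jaw": 0},
    {"dp": [0,0,0],"turn": [0,0,0],"jaw": 0},
    {"dp": [0,0,0],"turn": [0,0,0],"jaw": 0},
  ],
)

```text
time: 4.57
position: [462.4, 214.9, 96.0]
eef_rot: [2.107, 2.33, 0.0]
contact_force: [-0.5, 0.3, -2.2]
width: 24.2
gripper_force: 89.2
```

```bash
python3 st.py
python3 - <<'E'
from prof import *
s=monitor.read_state();M=R.from_rotvec(s['eef_rot']).as_matrix();T=s['position'];c=vision.calibration('scene')
cv2.imwrite('pics/scene4.png',vision.capture('scene')[:,:,::-1])
prof('pics/scene4.png','scene',c,T+M@[-27,0,15.8],T+M@[-126,0,15.8])
H=[481.8,20.6,.098];prof('pics/scene4.png','scene',c,*tw(H,[(0,58,80),(0,-58,80)]),w=17,k=3)
E
```

```text
t 4.5667 T [462.4 214.9  96. ] F [-0.5  0.3 -2.2] w 24.178126099569486
toolx [-0.1    0.995  0.   ] tip local [ 0.1 70.9 80.2] J local [-1.000e-01  1.699e+02  8.020e+01] tcp local [ -0.2 196.9  96. ]
0.1 [257.  174.2] [-0.66  0.75] 137 123 116 121 120 98 78 95 97 102 102 131 155 148 136 116 99 100 105 105 106 104 102 100 104 101 97 96 74
0.26 [259.2 176.2] [-0.66  0.75] 122 121 120 122 125 112 87 91 100 105 102 110 183 186 160 123 99 96 99 101 102 102 102 102 104 100 96 90 67
0.42 [261.4 178.3] [-0.66  0.75] 117 116 117 119 121 113 90 89 98 98 95 145 233 240 212 150 105 99 99 100 97 99 100 100 100 99 96 91 74
0.58 [263.8 180.4] [-0.66  0.75] 126 125 123 119 116 114 101 82 94 98 97 141 233 239 213 153 105 99 97 96 96 99 103 101 104 101 90 65 58
0.74 [266.2 182.5] [-0.66  0.75] 123 122 124 122 120 123 114 104 133 186 207 211 213 204 200 186 179 175 158 142 114 95 62 56 64 63 64 60 56
0.9 [268.6 184.7] [-0.66  0.75] 117 121 123 123 133 185 214 221 221 220 219 219 215 210 204 194 184 175 164 147 132 117 107 98 101 104 103 102 102
0.1 [273.6 189.4] [-0.67  0.74] 114 115 115 112 113 115 133 199 220 222 223 223 221 220 217 212 208 201 191 184 173 162 149 134 119 107 98 88 87 97 102 107 104 88 69
0.5 [281.2 196.3] [-0.64  0.77] 124 121 116 117 116 123 181 206 204 200 215 221 224 222 217 214 210 203 194 186 176 164 151 138 124 111 98 89 86 89 93 95 98 99 98
0.9 [289.2 203.6] [-0.65  0.76] 121 120 121 124 126 145 143 107 98 97 99 118 120 113 111 121 133 140 141 139 129 120 116 110 99 101 102 101 89 105 124 123 111 108 103
```

Run:
```python
from prof import *
s=monitor.read_state();M=R.from_rotvec(s['eef_rot']).as_matrix();T=s['position'];c=vision.calibration('scene')
n=np.array([-.66,.75]);P=T+M@[-80,0,15.8]
for d in ([10,0,0],[0,10,0],[0,0,10]): print(d,(proj('scene',[P+d],c)-proj('scene',[P],c))@n)
cw=vision.calibration('wrist');cv2.imwrite('pics/wrist4.png',vision.capture('wrist')[:,:,::-1])
print('wrist grip');prof('pics/wrist4.png','wrist',cw,T+M@[45,0,3],T+M@[12,0,3],w=26,k=3)
print('shank');prof('pics/wrist4.png','wrist',cw,T+M@[-27,0,15.8],T+M@[-47,0,15.8],w=16,k=4)
cd=vision.calibration('side');cv2.imwrite('pics/side4.png',vision.capture('side')[:,:,::-1])
E=T+M@[53,0,15.8];print('side grip back-end centre',proj('side',[E,E+[0,0,13],E-[0,0,13]],cd))
print('column profile');prof('pics/side4.png','side',cd,E+np.array([0,0,40.]),E-np.array([0,0,40.]),w=14,k=9)
```

```text
[10, 0, 0] [-2.646]
[0, 10, 0] [-0.324]
[0, 0, 10] [-1.902]
wrist grip
0.1 [317.9 173.2] [-1.  0.] 177 188 191 192 193 194 193 192 194 195 194 193 192 190 189 188 188 187 187 187 186 186 185 187 187 188 186 184 183 182 181 181 179 177 178 177 180 180 181 182 181 181 181 179 179 180 182 181 183 184 163 105 97
0.5 [317.9 203.8] [-1.  0.] 169 180 185 186 187 187 187 189 189 188 188 189 190 186 186 185 184 185 183 185 184 183 183 186 185 184 183 181 181 179 177 178 177 175 176 179 175 150 125 125 125 124 124 123 125 123 124 125 124 118 106 99 94
0.9 [317.9 232.8] [-1.  0.] 115 99 97 101 103 104 105 104 105 105 106 104 104 105 104 103 101 102 100 100 101 101 102 103 102 102 101 100 102 100 100 100 100 100 100 101 101 103 103 104 102 101 102 101 102 102 103 105 103 100 101 95 89
shank
0.1 [317.9 299.5] [-1.  0.] 99 97 97 98 97 96 97 95 96 96 97 96 96 96 95 95 95 96 95 95 96 96 95 97 97 99 99 99 100 99 98 98 98
0.37 [318.  307.4] [-1.  0.] 91 85 81 80 83 84 87 87 86 86 88 87 88 89 91 89 90 87 88 89 88 88 88 88 87 89 86 84 89 89 89 86 87
0.63 [318. 315.] [-1.  0.] 124 124 124 153 212 239 189
[... 805 characters left out ...]
1 68 86 111 132 145 150 149 146 137 122 106 94 97 108 116 117 116 116 116 115
0.5 [353.4 274.6] [-1.   -0.08] 60 61 62 61 59 57 58 60 62 70 89 114 131 137 141 147 154 146 121 92 74 73 81 89 92 93 95 96 96
0.6 [353.4 276.6] [-1.   -0.08] 60 61 62 62 60 57 56 58 61 66 77 95 111 121 126 127 126 121 106 86 74 73 74 75 75 74 72 71 69
0.7 [353.2 278.6] [-1.   -0.08] 60 61 63 61 59 56 55 57 60 63 66 70 79 88 94 95 92 86 79 76 77 78 77 75 72 70 69 68 67
0.8 [353.2 280.6] [-1.   -0.08] 59 61 63 63 59 57 56 59 61 64 65 67 68 70 69 69 70 77 87 98 106 109 99 86 79 78 80 81 80
0.9 [353.  282.6] [-1.   -0.09] 65 63 62 61 60 58 59 60 63 65 66 70 73 73 70 69 74 88 102 113 118 117 115 110 106 108 111 112 111
```

Request:
arm_command(
  targets=[
    {"dp": [0,-0.15,0.2],"turn": [0,0,0],"jaw": 0},
    {"dp": [0,0,0],"turn": [0,0,0],"jaw": 0},
    {"dp": [-0.5,0,0],"turn": [0,0,0],"jaw": 0},
    {"dp": [-0.5,0,0],"turn": [0,0,0],"jaw": 0},
    {"dp": [-0.4,0,0],"turn": [0,0,0],"jaw": 0},
    {"dp": [-0.4,0,0],"turn": [0,0,0],"jaw": 0},
    {"dp": [0,0,0],"turn": [0,0,0],"jaw": 0},
    {"dp": [0,0,0],"turn": [0,0,0],"jaw": 0},
  ],
)

```text
time: 5.38
position: [462.8, 196.3, 94.0]
eef_rot: [2.109, 2.329, 0.0]
contact_force: [0.3, 0.6, -2.0]
width: 24.0
gripper_force: 89.2
```

```bash
python3 st.py
```

```text
t 5.3833 T [462.8 196.3  94. ] F [ 0.3  0.6 -2. ] w 24.007756637069097
toolx [-0.099  0.995  0.   ] tip local [-1.4 52.3 78.2] J local [ -1.5 151.3  78.2] tcp local [ -1.6 178.3  94. ]
```

No contact so far. I'll keep pushing.

Request:
arm_command(
  targets=[
    {"dp": [-0.4,0,0],"turn": [0,0,0],"jaw": 0},
    {"dp": [-0.4,0,0],"turn": [0,0,0],"jaw": 0},
    {"dp": [-0.4,0,0],"turn": [0,0,0],"jaw": 0},
    {"dp": [0,0,0],"turn": [0,0,0],"jaw": 0},
    {"dp": [0,0,0],"turn": [0,0,0],"jaw": 0},
  ],
)

```text
time: 5.8
position: [464.0, 185.5, 94.2]
eef_rot: [-2.108, -2.329, -0.003]
contact_force: [0.4, 6.1, -2.0]
width: 23.9
gripper_force: 89.2
```

```bash
python3 st.py
```

```text
t 5.8 T [464.  185.5  94.2] F [ 0.4  6.1 -2. ] w 23.926778423543396
toolx [-0.099  0.995  0.002] tip local [-1.2 41.5 78.1] J local [ -1.4 140.5  78.3] tcp local [ -1.4 167.5  94.2]
```

Request:
arm_command(
  targets=[
    {"dp": [-0.5,0,0],"turn": [0,0,0],"jaw": 0},
    {"dp": [-0.5,0,0],"turn": [0,0,0],"jaw": 0},
    {"dp": [-0.5,0,0],"turn": [0,0,0],"jaw": 0},
    {"dp": [-0.5,0,0],"turn": [0,0,0],"jaw": 0},
    {"dp": [-0.5,0,0],"turn": [0,0,0],"jaw": 0},
    {"dp": [0,0,0],"turn": [0,0,0],"jaw": 0},
    {"dp": [0,0,0],"turn": [0,0,0],"jaw": 0},
  ],
)

```text
time: 6.38
position: [466.7, 161.0, 94.3]
eef_rot: [-2.108, -2.329, -0.005]
contact_force: [0.2, 9.1, -2.9]
width: 24.3
gripper_force: 89.2
```

```bash
python3 st.py
python3 - <<'E'
from h import *
cv2.imwrite('pics/scene5.png',vision.capture('scene')[:,:,::-1])
crop('pics/scene5.png','pics/m5.png',245,160,325,240,7)
E
```

```text
t 6.3833 T [466.7 161.   94.3] F [ 0.2  9.1 -2.9] w 24.322726083142815
toolx [-0.1    0.995  0.002] tip local [-0.8 16.8 78.2] J local [ -1.  115.8  78.4] tcp local [ -1.1 142.8  94.3]
```

The tip reading puts the bush about 25 mm out. I'll push 4 mm more, then withdraw the drift straight back.

Request:
arm_command(
  targets=[
    {"dp": [-0.4,0,0],"turn": [0,0,0],"jaw": 0},
    {"dp": [0,0,0],"turn": [0,0,0],"jaw": 0},
    {"dp": [0,0,0],"turn": [0,0,0],"jaw": 0},
    {"dp": [1.0,0,0],"turn": [0,0,0],"jaw": 0},
    {"dp": [1.5,0,0],"turn": [0,0,0],"jaw": 0},
    {"dp": [1.5,0,0],"turn": [0,0,0],"jaw": 0},
    {"dp": [1.5,0,0],"turn": [0,0,0],"jaw": 0},
    {"dp": [1.5,0,0],"turn": [0,0,0],"jaw": 0},
    {"dp": [1.5,0,0],"turn": [0,0,0],"jaw": 0},
    {"dp": [2.5,0.5,0],"turn": [0,0,0],"jaw": 0},
    {"dp": [3.0,1.0,0],"turn": [0,0,0],"jaw": 0},
    {"dp": [3.0,1.5,0],"turn": [0,0,0],"jaw": 0},
  ],
)

```text
time: 7.43
position: [478.7, 329.0, 93.9]
eef_rot: [-2.108, -2.329, 0.003]
contact_force: [0.9, 0.2, -2.7]
width: 24.1
gripper_force: 89.2
```

Request:
arm_command(
  targets=[
    {"dp": [1.5,0.5,0],"turn": [0,0,0],"jaw": 0},
    {"dp": [0,0,1.5],"turn": [0,0,0],"jaw": 0},
    {"dp": [0,0,2.0],"turn": [0,0,0],"jaw": 0},
    {"dp": [0,0,1.5],"turn": [0,0,0],"jaw": 0},
    {"dp": [0,0,0.8],"turn": [0,0,0],"jaw": 0},
    {"dp": [0,0,0.3],"turn": [0,0,0],"jaw": 0},
    {"dp": [0,0,0],"turn": [0,0,0],"jaw": 0},
    {"dp": [0,0,0],"turn": [0,0,0],"jaw": 0},
  ],
)

```text
time: 8.1
position: [483.6, 343.6, 33.6]
eef_rot: [2.107, 2.329, 0.002]
contact_force: [-0.1, 0.1, -1.8]
width: 24.3
gripper_force: 89.3
```

```bash
python3 st.py
```

```text
t 8.1 T [483.6 343.6  33.6] F [-0.1  0.1 -1.8] w 24.33639412916403
toolx [-0.1    0.995  0.   ] tip local [ 33.8 196.9  17.8] J local [ 33.6 295.9  17.8] tcp local [ 33.5 322.9  33.6]
```

Still about 4 mm up. I'll lower it, release and rise.

Request:
arm_command(
  targets=[
    {"dp": [0,0,0.25],"turn": [0,0,0],"jaw": 0},
    {"dp": [0,0,0.2],"turn": [0,0,0],"jaw": 0},
    {"dp": [0,0,0],"turn": [0,0,0],"jaw": 0},
    {"dp": [0,0,0],"turn": [0,0,0],"jaw": 1},
    {"dp": [0,0,0],"turn": [0,0,0],"jaw": 1},
    {"dp": [0,0,0],"turn": [0,0,0],"jaw": 1},
    {"dp": [0,0,0],"turn": [0,0,0],"jaw": 1},
    {"dp": [0,0,0],"turn": [0,0,0],"jaw": 1},
  ],
)

```text
time: 8.77
position: [483.2, 343.5, 28.7]
eef_rot: [2.107, 2.33, 0.001]
contact_force: [0.3, -0.7, 0.5]
width: 82.4
gripper_force: 0.0
```

Request:
arm_command(
  targets=[
    {"dp": [0,0,-3],"turn": [0,0,0],"jaw": 1},
    {"dp": [0,0,-4],"turn": [0,0,0],"jaw": 1},
    {"dp": [0,0,-4],"turn": [0,0,0],"jaw": 1},
    {"dp": [0,0,-4],"turn": [0,0,0],"jaw": 1},
    {"dp": [0,0,-4],"turn": [0,0,0],"jaw": 1},
    {"dp": [-3,0,-3],"turn": [0,0,0],"jaw": 1},
    {"dp": [-4,0,0],"turn": [0,0,0],"jaw": 1},
    {"dp": [-4,0,0],"turn": [0,0,0],"jaw": 1},
    {"dp": [-4,0,0],"turn": [0,0,0],"jaw": 1},
    {"dp": [-4,0,0],"turn": [0,0,0],"jaw": 1},
    {"dp": [-4,0,0],"turn": [0,0,0],"jaw": 1},
    {"dp": [-4,0,0],"turn": [0,0,0],"jaw": 1},
  ],
)

```text
time: 9.77
position: [509.7, 73.5, 248.2]
eef_rot: [2.107, 2.33, 0.001]
contact_force: [0.1, -0.7, -0.3]
width: 85.4
gripper_force: 0.0
```

Request:
arm_command(
  targets=[
    {"dp": [-4,0,0],"turn": [0,0,0],"jaw": 1},
    {"dp": [-4,0,0],"turn": [0,0,0],"jaw": 1},
    {"dp": [-4,0,0],"turn": [0,0,0],"jaw": 1},
    {"dp": [-4,0,0],"turn": [0,0,0],"jaw": 1},
    {"dp": [0,0,0],"turn": [0,0,0],"jaw": 1},
    {"dp": [0,0,0],"turn": [0,0,0],"jaw": 1},
    {"dp": [0,0,0],"turn": [0,0,0],"jaw": 1},
  ],
)

```text
time: 10.35
position: [525.8, -83.6, 247.8]
eef_rot: [-2.108, -2.328, -0.0]
contact_force: [-0.3, 0.6, -0.5]
width: 85.5
gripper_force: 0.0
```

```bash
python3 st.py
python3 - <<'E'
from h import *
import pickle
cs={}
for n in('wrist','scene'):
    cs[n]=vision.calibration(n); cv2.imwrite(f'pics/{n}6.png',vision.capture(n)[:,:,::-1])
pickle.dump(cs,open('c6.pkl','wb'))
crop('pics/wrist6.png','pics/a.png',200,60,360,320,3);crop('pics/scene6.png','pics/b.png',230,150,370,310,3)
A=cv2.resize(cv2.imread('pics/a.png'),None,fx=.75,fy=.75);B=cv2.imread('pics/b.png')
h=max(A.shape[0],B.shape[0]);pad=lambda i:cv2.copyMakeBorder(i,0,h-i.shape[0],0,0,0)
m=np.hstack([pad(A),pad(B)]);print(m.shape);cv2.imwrite('pics/m6.png',m)
E
```

```text
t 10.35 T [525.8 -83.6 247.8] F [-0.3  0.6 -0.5] w 85.51119313841986
toolx [-0.099  0.995  0.001] tip local [  33.9 -232.4  232. ] J local [  33.7 -133.4  232. ] tcp local [  33.7 -106.4  247.8]
(585, 780, 3)
```

Request:
arm_command(
  targets=[
    {"dp": [-3.5,-0.55,0],"turn": [0,0,0],"jaw": 1},
    {"dp": [-3.5,-0.55,0],"turn": [0,0,0],"jaw": 1},
    {"dp": [-3.5,-0.55,0],"turn": [0,0,0],"jaw": 1},
    {"dp": [-3.5,-0.55,0],"turn": [0,0,0],"jaw": 1},
    {"dp": [-3.5,-0.55,0],"turn": [0,0,0],"jaw": 1},
    {"dp": [-3.5,-0.55,0],"turn": [0,0,0],"jaw": 1},
    {"dp": [-3.5,-0.55,0],"turn": [0,0,0],"jaw": 1},
    {"dp": [-3.5,-0.55,0],"turn": [0,0,0],"jaw": 1},
    {"dp": [0,0,0],"turn": [0,0,0],"jaw": 1},
    {"dp": [0,0,0],"turn": [0,0,0],"jaw": 1},
    {"dp": [0,0,0],"turn": [0,0,0],"jaw": 1},
  ],
)

```text
time: 11.37
position: [510.7, -365.2, 247.7]
eef_rot: [-2.105, -2.331, -0.001]
contact_force: [-0.1, 0.1, -0.1]
width: 85.6
gripper_force: 0.0
```

```bash
python3 st.py
python3 - <<'E'
from h import *
import pickle
c=vision.calibration('wrist'); cv2.imwrite('pics/wrist7.png',vision.capture('wrist')[:,:,::-1]); pickle.dump(c,open('c7.pkl','wb'))
V=proj('wrist',[(511,-283,45)],c)[0].astype(int);print(V)
H=proj('wrist',tw([481.8,19,.098],[(0,-70,80)]),pickle.load(open('c6.pkl','rb'))['wrist'])[0].astype(int);print(H)
crop('pics/wrist6.png','pics/a.png',H[0]-62,H[1]-65,H[0]+62,H[1]+85,3)
crop('pics/wrist7.png','pics/b.png',V[0]-70,V[1]-75,V[0]+70,V[1]+75,3)
A,B=cv2.imread('pics/a.png'),cv2.imread('pics/b.png');h=max(A.shape[0],B.shape[0]);pad=lambda i:cv2.copyMakeBorder(i,0,h-i.shape[0],0,0,0)
m=np.hstack([pad(A),pad(B)]);print(A.shape,B.shape,m.shape);cv2.imwrite('pics/m7.png',m)
E
```

```text
t 11.3667 T [ 510.7 -365.2  247.7] F [-0.1  0.1 -0.1] w 85.55778074924662
toolx [-0.101  0.995  0.001] tip local [  -8.4 -511.2  231.8] J local [  -8.7 -412.2  231.9] tcp local [  -8.8 -385.2  247.7]
[326  96]
[282 143]
(450, 372, 3) (450, 420, 3) (450, 792, 3)
```

View pics/m7.png

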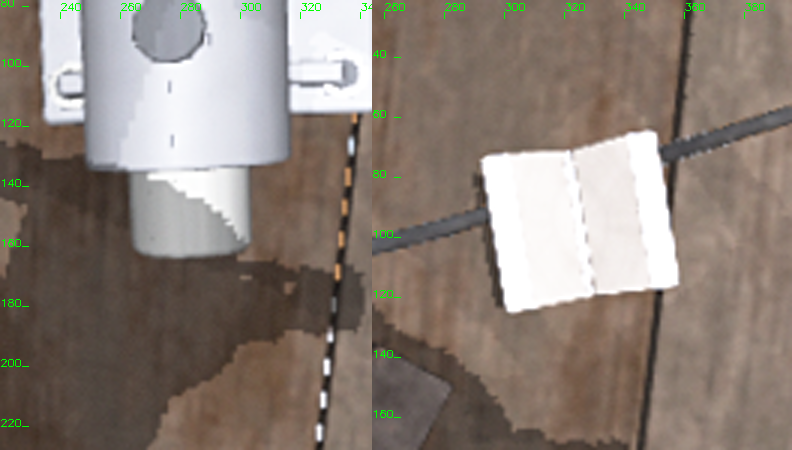

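The left crop shows the bush standing out of the mouth: mouth edge corners (248.7,133) and (316.3,132), bush front rim at about (283.3,163.5), sides at (263.7,159) and (303,158). The right crop shows the correct vee, with top corners (292.7,73.3), (350.3,64.7), (358,116.3) and (302.3,125).

Run:
```python
from h import *
import pickle
from scipy.optimize import least_squares
c6=pickle.load(open('c6.pkl','rb'))['wrist'];c7=pickle.load(open('c7.pkl','rb'))
print(c6['xyz'],'mouth edges',onz('wrist',248.7,132.5,80,c6),onz('wrist',316.3,131.5,80,c6),'bush',onz('wrist',263.7,157,78.5,c6),onz('wrist',303,156,78.5,c6),'front top',onz('wrist',283.3,163,97.5,c6),onz('wrist',282.5,133.5,112,c6))
uv=np.array([(292.7,73.3),(350.3,64.7),(358,116.3),(302.3,125)])
print([onz('wrist',*u,45,c7) for u in uv])
for P in ([(-30,27.5,45),(30,27.5,45),(30,-27.5,45),(-30,-27.5,45)],):
    f=lambda p:(proj('wrist',tw(p,P),c7)-uv).ravel(); r=least_squares(f,[511,-283,.2],diff_step=1e-3);print(r.x,f(r.x).round(1))
print('groove',onz('wrist',322.7,71.3,20,c7),onz('wrist',329,119,20,c7))
```

```text
[518.96536712 -16.44038484 369.56732034] mouth edges [456.  -42.8  80. ] [519.7 -36.5  80. ] bush [471.9 -65.4  78.5] [509.4 -61.   78.5] front top [493.  -66.   97.5] [491.7 -38.5 112. ]
[array([ 474.2, -261.8,   45. ]), array([ 532.4, -246.5,   45. ]), array([ 546.2, -299.8,   45. ]), array([ 489.4, -315.1,   45. ])]
[ 5.10493741e+02 -2.80775106e+02  2.00000000e-01] [ 1.5 -1.8  1.8  1.5 -1.   1.7 -2.6 -1.6]
groove [ 504.9 -253.7   20. ] [ 517.4 -306.7   20. ]
```

Request:
arm_command(
  targets=[
    {"dp": [3.9,0.12,0],"turn": [0,0,0],"jaw": 1},
    {"dp": [3.9,0.12,0],"turn": [0,0,0],"jaw": 1},
    {"dp": [3.9,0.12,0],"turn": [0,0,0],"jaw": 1},
    {"dp": [3.9,0.12,0],"turn": [0,0,0],"jaw": 1},
    {"dp": [3.9,0.12,0],"turn": [0,0,0],"jaw": 1},
    {"dp": [3.9,0.12,0],"turn": [0,0,0],"jaw": 1},
    {"dp": [3.9,0.12,0],"turn": [0,0,0],"jaw": 1},
    {"dp": [3.9,0.12,2],"turn": [0,0,0],"jaw": 1},
    {"dp": [0,0,3],"turn": [0,0,0],"jaw": 1},
    {"dp": [0,0,3],"turn": [0,0,0],"jaw": 1},
    {"dp": [0,0,0],"turn": [0,0,0],"jaw": 1},
    {"dp": [0,0,0],"turn": [0,0,0],"jaw": 1},
  ],
)

```text
time: 12.42
position: [487.9, -55.9, 168.8]
eef_rot: [-2.104, -2.33, 0.002]
contact_force: [-0.4, -0.7, 1.1]
width: 85.4
gripper_force: 0.0
```

Request:
arm_command(
  targets=[
    {"dp": [0.25,0.18,2.5],"turn": [0,0,0],"jaw": 1},
    {"dp": [0,0,3],"turn": [0,0,0],"jaw": 1},
    {"dp": [0,0,2.2],"turn": [0,0,0],"jaw": 1},
    {"dp": [0,0,1],"turn": [0,0,0],"jaw": 1},
    {"dp": [0,0,0],"turn": [0,0,0],"jaw": 1},
    {"dp": [0,0,0],"turn": [0,0,0],"jaw": 1},
    {"dp": [0,0,0],"turn": [0,0,0],"jaw": 1},
  ],
)

```text
time: 13.0
position: [491.6, -55.2, 83.8]
eef_rot: [2.106, 2.327, 0.003]
contact_force: [-0.5, -0.4, 0.7]
width: 85.7
gripper_force: 0.0
```

Request:
arm_command(
  targets=[
    {"dp": [0,0,0],"turn": [0,0,0],"jaw": 0},
    {"dp": [0,0,0],"turn": [0,0,0],"jaw": 0},
    {"dp": [0,0,0],"turn": [0,0,0],"jaw": 0},
    {"dp": [0,0,0],"turn": [0,0,0],"jaw": 0},
    {"dp": [0,0,0],"turn": [0,0,0],"jaw": 0},
    {"dp": [0,0,0],"turn": [0,0,0],"jaw": 0},
    {"dp": [0,0,0],"turn": [0,0,0],"jaw": 0},
  ],
  newtons=110,
)

```text
time: 13.58
position: [490.1, -55.0, 82.8]
eef_rot: [2.107, 2.33, -0.0]
contact_force: [-3.2, -1.7, 9.0]
width: 35.7
gripper_force: 108.6
```

The bush is gripped. Now I draw it out.

Request:
arm_command(
  targets=[
    {"dp": [-0.5,0,0],"turn": [0,0,0],"jaw": 0},
    {"dp": [-0.8,0,0],"turn": [0,0,0],"jaw": 0},
    {"dp": [-1,0,0],"turn": [0,0,0],"jaw": 0},
    {"dp": [-1,0,0],"turn": [0,0,0],"jaw": 0},
    {"dp": [-1,0,0],"turn": [0,0,0],"jaw": 0},
    {"dp": [0,0,0],"turn": [0,0,0],"jaw": 0},
  ],
)

```text
time: 14.08
position: [495.0, -97.6, 82.2]
eef_rot: [2.108, 2.329, 0.002]
contact_force: [0.8, 2.3, 1.4]
width: 35.5
gripper_force: 109.4
```

```bash
python3 st.py
python3 - <<'E'
from h import *
c=vision.calibration('wrist');cv2.imwrite('pics/wrist8.png',vision.capture('wrist')[:,:,::-1])
s=monitor.read_state();M=R.from_rotvec(s['eef_rot']).as_matrix();T=s['position']
print(proj('wrist',[T+M@[10,0,-16],T+M@[90,0,-16],T+M@[15,0,-16]],c),s['ft_torque'])
g=cv2.cvtColor(cv2.imread('pics/wrist8.png'),cv2.COLOR_BGR2GRAY);print(g[100:300:5,318])
E
```

```text
t 14.0833 T [495.  -97.6  82.2] F [0.8 2.3 1.4] w 35.491013654572946
toolx [-0.099  0.995  0.001] tip local [   1.9 -243.3   66.3] J local [   1.8 -144.3   66.4] tcp local [   1.7 -117.3   82.2]
[[317.9 264.2]
 [317.9  45.1]
 [317.9 252.7]] [ 0.47203428 -0.22815393 -0.0720748 ]
[247 247 247 248 247 248 246 246 162 251 251 251 251 251 251 251 176 179
 180 157 156 157 157 157 155 156 157 157 156 157 154 155 153 153 153 152
 152 153 152 150]
```

Request:
arm_command(
  targets=[
    {"dp": [-1,0,0],"turn": [0,0,0],"jaw": 0},
    {"dp": [-1,0,0],"turn": [0,0,0],"jaw": 0},
    {"dp": [-1,0,0],"turn": [0,0,0],"jaw": 0},
    {"dp": [-1,0,0],"turn": [0,0,0],"jaw": 0},
    {"dp": [-1,0,0],"turn": [0,0,0],"jaw": 0},
    {"dp": [-1,0,0],"turn": [0,0,0],"jaw": 0},
    {"dp": [-1,0,0],"turn": [0,0,0],"jaw": 0},
    {"dp": [0,0,-1.0],"turn": [0,0,0],"jaw": 0},
    {"dp": [0,0,-1.5],"turn": [0,0,-0.079],"jaw": 0},
    {"dp": [0,0,-1.0],"turn": [0,0,-0.079],"jaw": 0},
    {"dp": [0,0,0],"turn": [0,0,0],"jaw": 0},
    {"dp": [0,0,0],"turn": [0,0,0],"jaw": 0},
  ],
)

```text
time: 15.13
position: [501.8, -167.3, 117.6]
eef_rot: [1.919, 2.485, 0.001]
contact_force: [0.5, -0.2, -3.7]
width: 35.2
gripper_force: 110.0
```

```bash
python3 st.py
python3 - <<'E'
from prof import *
s=monitor.read_state();M=R.from_rotvec(s['eef_rot']).as_matrix();T=s['position'];print(M.round(3))
cw=vision.calibration('wrist');cv2.imwrite('pics/wrist9.png',vision.capture('wrist')[:,:,::-1])
c=vision.calibration('scene');cv2.imwrite('pics/scene9.png',vision.capture('scene')[:,:,::-1])
A,B=T+M@[90,0,4],T+M@[-10,0,4]
prof('pics/scene9.png','scene',c,A,B,w=14,k=7)
g=cv2.cvtColor(cv2.imread('pics/wrist9.png'),cv2.COLOR_BGR2GRAY)
for x in (-15,0,15): # along bush axis: find back end
    ys=np.arange(60,125,5); p=proj('wrist',[T+M@[y,x,4-np.sqrt(361-x*x)] for y in ys],cw); print(x,[(int(y),int(g[int(round(v)),int(round(u))])) for y,(u,v) in zip(ys,p)])
E
```

```text
t 15.1333 T [ 501.8 -167.3  117.6] F [ 0.5 -0.2 -3.7] w 35.23879941755796
toolx [-0.253  0.967 -0.001] tip local [  21.4 -311.8  101.9] J local [   5.9 -214.   101.9] tcp local [   1.6 -187.3  117.6]
[[-0.253  0.967  0.001]
 [ 0.967  0.253 -0.001]
 [-0.001  0.001 -1.   ]]
0.1 [296.6 204.8] [-0.51  0.86] 50 57 67 71 71 68 71 56 46 42 42 39 40 45 52 46 66 104 122 120 111 103 102 102 101 100 100 100 101
0.23 [299.8 207. ] [-0.51  0.86] 42 40 39 40 41 46 47 62 87 83 40 41 43 42 37 39 39 41 49 76 95 101 100 100 99 95 96 100 101
0.37 [303.2 209. ] [-0.51  0.86] 44 43 42 41 46 51 51 45 43 44 41 40 42 43 45 43 42 43 42 49 89 102 96 128 155 208 226 210 150
0.5 [306.4 211. ] [-0.51  0.86] 42 44 40 43 45 45 43 44 46 62 76 82 55 46 43 43 43 43 42 50 84 118 190 170 131 112 94 83 94
0.63 [309.9 213.2] [-0.53  0.85] 108 105 84 78 47 36 49 57 40 37 41 39 39 43 42 42 41 39 41 44 44 39 46 67 85 97 97 101 107
0.77 [313.4 215.3] [-0.55  0.83] 43 55 76 72 70 98 121 128 138 143 148 153 147 135 102 94 116 120 111 78 41 43 43 42 40 59 91 98 96
0.9 [316.9 217.5] [-0.53  0.85] 40 40 43 40 36 33 64 119 137 128 117 113 121 125 129 129 132 125 111 102 100 105 110 117 115 114 114 113 109
-15 [(60, 207), (65, 189), (70, 185), (75, 184), (80, 183), (85, 181), (90, 95), (95, 93), (100, 93), (105, 78), (110, 203), (115, 32), (120, 29)]
0 [(60, 252), (65, 252), (70, 252), (75, 251), (80, 245), (85, 245), (90, 105), (95, 59), (100, 61), (105, 64), (110, 28), (115, 28), (120, 29)]
15 [(60, 203), (65, 203), (70, 191), (75, 177), (80, 167), (85, 150), (90, 103), (95, 71), (100, 60), (105, 66), (110, 134), (115, 27), (120, 29)]
```

The bush is held level and firmly, with its back end 88 mm from the TCP, so its middle is about 38–40 mm away. Moving over the vee.

Request:
arm_command(
  targets=[
    {"dp": [-2.5,-0.3,0],"turn": [0,0,0],"jaw": 0},
    {"dp": [-3.2,-0.4,0],"turn": [0,0,0],"jaw": 0},
    {"dp": [-3.2,-0.4,0],"turn": [0,0,0],"jaw": 0},
    {"dp": [-3.2,-0.4,0],"turn": [0,0,0],"jaw": 0},
    {"dp": [-2.5,-0.4,1.5],"turn": [0,0,0],"jaw": 0},
    {"dp": [-1.0,-0.1,1.5],"turn": [0,0,0],"jaw": 0},
    {"dp": [0,0,0],"turn": [0,0,0],"jaw": 0},
    {"dp": [0,0,0],"turn": [0,0,0],"jaw": 0},
    {"dp": [0,0,0],"turn": [0,0,0],"jaw": 0},
  ],
)

```text
time: 15.98
position: [521.8, -322.2, 86.7]
eef_rot: [-1.917, -2.487, -0.001]
contact_force: [-0.8, -0.2, -2.3]
width: 35.4
gripper_force: 110.2
```

Run:
```python
from prof import *
s=monitor.read_state();M=R.from_rotvec(s['eef_rot']).as_matrix();T=s['position'];print(T.round(1),M[:,0].round(3),s['contact_force'].round(1))
cw=vision.calibration('wrist');cv2.imwrite('pics/wrist10.png',vision.capture('wrist')[:,:,::-1])
V=[510.6,-280.8,.257]
d=T[:2]-V[:2];g=np.array([.254,-.967]);n=np.array([.967,.254]);print('along,across',d@g,d@n)
# white vee edges beside bush, profile across at vee local y (z=45)
im=cv2.imread('pics/wrist10.png');hs=cv2.cvtColor(im,cv2.COLOR_BGR2GRAY)
for y in (-10,0,10,20):
    xs=np.arange(-42,43,2); p=proj('wrist',tw(V,[(x,y,45) for x in xs]),cw); v=cv2.remap(hs,p[None,:,0].astype(np.float32),p[None,:,1].astype(np.float32),1)[0]; print(y,list(zip(xs.tolist(),v.tolist())))
# bush sides at axis height
for x in (40,60,80):
    ys=np.arange(-26,27,2); p=proj('wrist',[T+M@[x,y,4] for y in ys],cw); v=cv2.remap(hs,p[None,:,0].astype(np.float32),p[None,:,1].astype(np.float32),1)[0]; print('b',x,list(zip(ys.tolist(),v.tolist())))
```

```text
[ 521.8 -322.2   86.7] [-0.255  0.967  0.001] [-0.8 -0.2 -2.3]
along,across 42.89554654570579 0.3269312587777759
-10 [(-42, 71), (-40, 78), (-38, 78), (-36, 80), (-34, 83), (-32, 78), (-30, 199), (-28, 199), (-26, 141), (-24, 136), (-22, 149), (-20, 156), (-18, 163), (-16, 168), (-14, 175), (-12, 180), (-10, 188), (-8, 194), (-6, 190), (-4, 186), (-2, 190), (0, 193), (2, 192), (4, 191), (6, 188), (8, 199), (10, 253), (12, 251), (14, 247), (16, 245), (18, 238), (20, 228), (22, 210), (24, 251), (26, 255), (28, 255), (30, 121), (32, 118), (34, 119), (36, 126), (38, 126), (40, 126), (42, 125)]
0 [(-42, 72), (-40, 71), (-38, 76), (-36, 76), (-34, 74), (-32, 71), (-30, 201), (-28, 202), (-26, 128), (-24, 138), (-22, 149), (-20, 156), (-18, 163), (-16, 170), (-14, 174), (-12, 181), (-10, 187), (-8, 193), (-6, 188), (-4, 224), (-2, 254), (0, 255), (2, 253), (4, 254), (6, 253), (8, 254), (10, 253), (12, 251), (14, 248), (16, 245), (18, 237), (20, 228), (22, 210), (24, 255), (26, 255), (28, 255), (30, 117), (32, 121), (34, 123), (36, 127), (38, 130), (40, 129), (42, 134)]
10 [(-42, 92), (-40, 
[... 1160 characters left out ...]
(12, 245), (14, 234), (16, 221), (18, 227), (20, 255), (22, 255), (24, 124), (26, 127)]
b 60 [(-26, 64), (-24, 190), (-22, 232), (-20, 130), (-18, 196), (-16, 220), (-14, 232), (-12, 241), (-10, 246), (-8, 252), (-6, 253), (-4, 253), (-2, 253), (0, 253), (2, 254), (4, 253), (6, 253), (8, 252), (10, 247), (12, 244), (14, 233), (16, 220), (18, 255), (20, 255), (22, 203), (24, 123), (26, 147)]
b 80 [(-26, 106), (-24, 105), (-22, 113), (-20, 131), (-18, 177), (-16, 196), (-14, 217), (-12, 226), (-10, 245), (-8, 250), (-6, 252), (-4, 251), (-2, 253), (0, 253), (2, 253), (4, 253), (6, 253), (8, 252), (10, 246), (12, 245), (14, 230), (16, 217), (18, 125), (20, 122), (22, 119), (24, 117), (26, 123)]
```

The bush is centred over the vee and level: vee edges at −31 and +29 mm, bush edges at −19.5 and +17 mm. Lowering.

Request:
arm_command(
  targets=[
    {"dp": [0,0,0.9],"turn": [0,0,0],"jaw": 0},
    {"dp": [0,0,0.9],"turn": [0,0,0],"jaw": 0},
    {"dp": [0,0,0.6],"turn": [0,0,0],"jaw": 0},
    {"dp": [0,0,0.3],"turn": [0,0,0],"jaw": 0},
    {"dp": [0,0,0],"turn": [0,0,0],"jaw": 0},
    {"dp": [0,0,0],"turn": [0,0,0],"jaw": 0},
  ],
)

```text
time: 16.53
position: [522.0, -323.0, 59.7]
eef_rot: [-1.917, -2.489, -0.0]
contact_force: [-0.2, 0.3, -4.2]
width: 35.1
gripper_force: 110.2
```

Request:
arm_command(
  targets=[
    {"dp": [0,0,0.2],"turn": [0,0,0],"jaw": 0},
    {"dp": [0,0,0.15],"turn": [0,0,0],"jaw": 0},
    {"dp": [0,0,0],"turn": [0,0,0],"jaw": 0},
    {"dp": [0,0,0],"turn": [0,0,0],"jaw": 0},
  ],
)

```text
time: 16.87
position: [522.1, -323.3, 56.6]
eef_rot: [1.917, 2.488, 0.0]
contact_force: [0.3, -1.7, -3.6]
width: 35.7
gripper_force: 110.3
```

Request:
arm_command(
  targets=[
    {"dp": [0,0,0.15],"turn": [0,0,0],"jaw": 0},
    {"dp": [0,0,0.15],"turn": [0,0,0],"jaw": 0},
    {"dp": [0,0,0],"turn": [0,0,0],"jaw": 0},
    {"dp": [0,0,0],"turn": [0,0,0],"jaw": 0},
  ],
)

```text
time: 17.2
position: [522.5, -323.7, 55.6]
eef_rot: [1.916, 2.487, -0.0]
contact_force: [-2.2, 1.7, 11.3]
width: 35.6
gripper_force: 112.0
```

It is seated, with 11 N up. I'll ease the force, open and check.

Request:
arm_command(
  targets=[
    {"dp": [0,0,-0.1],"turn": [0,0,0],"jaw": 0},
    {"dp": [0,0,0],"turn": [0,0,0],"jaw": 0},
    {"dp": [0,0,0],"turn": [0,0,0],"jaw": 0.55},
    {"dp": [0,0,0],"turn": [0,0,0],"jaw": 0.7},
    {"dp": [0,0,0],"turn": [0,0,0],"jaw": 1},
    {"dp": [0,0,0],"turn": [0,0,0],"jaw": 1},
    {"dp": [0,0,0],"turn": [0,0,0],"jaw": 1},
    {"dp": [0,0,0],"turn": [0,0,0],"jaw": 1},
  ],
)

```text
time: 17.87
position: [522.0, -323.1, 54.2]
eef_rot: [-1.917, -2.489, -0.0]
contact_force: [-0.4, 0.2, -0.1]
width: 85.3
gripper_force: 0.0
```

Request:
arm_command(
  targets=[
    {"dp": [0,0,-2],"turn": [0,0,0],"jaw": 1},
    {"dp": [0,0,-3],"turn": [0,0,0],"jaw": 1},
    {"dp": [0,0,-4],"turn": [0,0,0],"jaw": 1},
    {"dp": [0,0,-4],"turn": [0,0,0],"jaw": 1},
    {"dp": [-2,0,-4],"turn": [0,0,0],"jaw": 1},
    {"dp": [-3,0,-2],"turn": [0,0,0],"jaw": 1},
    {"dp": [0,0,0],"turn": [0,0,0],"jaw": 1},
    {"dp": [0,0,0],"turn": [0,0,0],"jaw": 1},
    {"dp": [0,0,0],"turn": [0,0,0],"jaw": 1},
  ],
)

```text
time: 18.62
position: [533.8, -369.6, 240.3]
eef_rot: [-1.916, -2.486, -0.001]
contact_force: [0.1, 0.2, 0.3]
width: 85.5
gripper_force: 0.0
```

Run:
```python
from prof import *
s=monitor.read_state();print(s['position'].round(1))
cw=vision.calibration('wrist');cv2.imwrite('pics/wrist11.png',vision.capture('wrist')[:,:,::-1]);hs=cv2.cvtColor(cv2.imread('pics/wrist11.png'),cv2.COLOR_BGR2GRAY)
V=[510.6,-280.8,.257]
def line(lab,xs,pts):
    p=proj('wrist',tw(V,pts),cw).astype(np.float32); v=cv2.remap(hs,p[None,:,0],p[None,:,1],1)[0]; print(lab,' '.join(f'{x}:{i}' for x,i in zip(xs.tolist(),v.tolist())))
xs=np.arange(-36,37,2)
for y in (-20,20): line(f'vee y{y}',xs,[(x,y,45) for x in xs])
xs=np.arange(-26,27,2)
for y in (-40,40): line(f'bush y{y}',xs,[(x,y,51) for x in xs])
ys=np.arange(-66,67,3)
line('bush ends (top)',ys,[(0,y,70) for y in ys]); line('vee ends',ys,[(26,y,45) for y in ys])
cv2.imwrite('pics/scene11.png',vision.capture('scene')[:,:,::-1])
c=vision.calibration('scene');A,B=tw(V,[(0,50,51),(0,-50,51)]);prof('pics/scene11.png','scene',c,A,B,k=5)
```

```text
[ 533.8 -369.6  240.3]
vee y-20 -36:125 -34:100 -32:70 -30:241 -28:255 -26:255 -24:255 -22:255 -20:174 -18:186 -16:223 -14:235 -12:245 -10:250 -8:253 -6:254 -4:254 -2:254 0:255 2:255 4:255 6:254 8:253 10:251 12:248 14:237 16:224 18:187 20:255 22:255 24:255 26:255 28:255 30:210 32:137 34:139 36:133
vee y20 -36:119 -34:101 -32:98 -30:255 -28:255 -26:255 -24:255 -22:253 -20:146 -18:161 -16:193 -14:217 -12:239 -10:246 -8:251 -6:253 -4:253 -2:254 0:254 2:255 4:254 6:254 8:253 10:251 12:248 14:238 16:225 18:187 20:255 22:255 24:255 26:255 28:255 30:93 32:74 34:80 36:77
bush y-40 -26:133 -24:105 -22:78 -20:90 -18:166 -16:215 -14:238 -12:247 -10:251 -8:253 -6:254 -4:255 -2:255 0:255 2:255 4:255 6:254 8:253 10:251 12:247 14:235 16:219 18:146 20:65 22:113 24:149 26:150
bush y40 -26:116 -24:116 -22:114 -20:105 -18:151 -16:181 -14:201 -12:224 -10:231 -8:241 -6:246 -4:248 -2:250 0:251 2:252 4:253 6:253 8:250 10:244 12:239 14:228 16:213 18:137 20:109 22:118 24:125 26:117
bush ends (top) -66:99 -63:104 -60:110 -57:121 -54:255 -51:255 -48:255 -45:255 -42:255 -39:255 -36:255 -33:255 -30:255 -27:255 -
[... 588 characters left out ...]
109 114 117 110 106 109 166 222 231 227 226 223 218 208 196 184 169 148 131 115 105 95 93 137 166 145 116 96 101
0.3 [336.6 258.2] [-0.58  0.82] 117 119 122 122 119 123 188 233 238 237 237 235 231 224 216 202 188 166 143 123 108 93 155 231 245 235 149 112 113
0.5 [342.5 262.2] [-0.59  0.81] 112 113 118 124 122 125 191 235 240 238 238 237 233 227 219 208 195 172 148 127 112 95 157 237 246 244 163 117 114
0.7 [348.5 266.2] [-0.59  0.81] 93 99 100 106 108 123 194 235 240 239 237 237 234 229 223 214 200 173 146 126 114 100 115 151 145 119 112 113 112
0.9 [354.6 270.5] [-0.56  0.83] 129 123 122 114 108 120 203 237 241 241 240 234 228 218 211 201 190 172 150 132 119 108 102 112 115 114 114 115 114
```

The bush lies level in the groove: parallel, about 6 mm off centre along it and under 1 mm across. Handing in.

```bash
python3 -c "
from plant import order
print(order.hand_in())"
```

```text
the job is handed in; nothing more can be done
None
```

The job is handed in, though no verdict came back: the bush was pushed out with the drift, drawn by the gripper and laid in the correct vee's groove, about 6 mm off centre along it and under 1 mm across; I set the drift down on the bench but took no picture of it afterwards.

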